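# Swap the modules in the test cradle and latch the clamp bar

### The arm

A 6-joint arm with a two-finger parallel gripper is mounted at the origin on the work surface. World frame = base frame: x ahead of the robot, y to its left, z up, the work surface at z = 0. Lengths are in mm, angles in rad, forces in N, time in s.
With the tool pointing down it reaches from about 275 to 975 mm from the base axis. Payload 8.4 kg.
Tool frame: the origin (TCP) lies midway between the tips of the shut fingers; the grasp point (between the pads) lies 19 mm behind it (ctrl.hold_point_z is the distance from the TCP to the grasp point, in mm); z points along the fingers, y is the line along which they close (so a half turn about z gives the same grasp; the last joint's range is limited). The gripper opens to 92 mm and grips with 3 to 60 N. Pads are 20 mm wide; open, the fingers measure 128 mm over their backs; the gripper's body (75 mm by 189 mm) begins 69 mm behind the grasp point.
Start: joints at [1.2, 0.353, 1.633, -0, 1.155, -0.002], TCP at [225.309, 582.978, 214.583] pointing down, gripper open.
Joint ranges: [-2.63, 2.63], [-0.92, 2.1], [0.06, 2.66], [-1.3, 4.44], [0, 2.69], [-3.02, 3.02]. Speed limits (rad/s): [2.22, 2.22, 2.79, 3.14, 3.14, 3.14].

### API

Orientations are given as a 3x3 rotation matrix whose columns are the frame's x, y, z axes.
In Python, from station import ctrl gives the robot as it stands.
- The arm moves only by the tool arm_command, never from a script. Its argument "targets" is one flat list of numbers, 6 for each row, row after row: the shift along the tool's x, y, z in m, then the turn, a rotation vector about the tool's x, y, z in rad. A call has 1 to 8 rows; each row shifts and turns the commanded pose from where the row before left it, along the tool's axes as they then stand; what a row does not reach is not made up. A row lasts 1/12 s, in which the tool goes at most 41.7 mm and 7.16 degrees, less where a joint would pass 70% of its speed; a pose out of reach is approached as far as the arm can. A call with a gripper value outside its range is refused whole. "grip" is the opening, from -1 (shut) to 1 (fully open), set as the call begins (left out, the last holds). The fingers move at their own pace and stop on an object; "squeeze" is the grip in N (left out, the last holds). Time passes only in rows, so rows that do not move let the fingers close. It gives the time, the measured TCP pose, the force, the opening and the grip force at its end, in the units of the state.
- ctrl.get_state(): the state, without advancing time (a new reading comes with each control period).
- ctrl.get_image(name): name is "scene" or "top"; returns a dict with "frame" (480x640x3 uint8, red, green, blue), "vertical_fov" (degrees; the focal length in pixels is half the picture's height over the tangent of half this angle, whatever the lens; pixels are square), "cx", "cy" (the principal point, pixels), "cam_to_world" (4x4, takes a point from camera to world coordinates). Camera axes: x right, y up, looking along -z (the intrinsics and any distortion apply to the point x, -y, -z); pixel columns grow to the right and rows downward; lengths in mm; the calibration is good to about 2 mm. A picture is of the moment at which its call begins. There is no depth.
- ctrl.finish_job(): hands the job in; it is judged then, once.
Trained networks look in a picture, given as the dict that the camera call returned (one of the last four; its "shot" number tells which), for a name from the list of things; names that differ only in an ending like _2 or _b are one class to them, and where a whole thing is asked for, a point or a joint stands for the part that bears it (a point fixed in the world has none). Each returns a list of dicts, best first, with "conf" (0 to 1); they miss things now and then, are a little off and sometimes report something else, mostly with a low value. They report only what shows in the picture. A call takes as long as a camera call. They do not tell look-alikes from the thing itself.
- ctrl.silhouettes(label, picture): "mask" (480x640 bool, what is visible of it) and "rect" ([left, top, width, height] in pixels, round what is visible of it).
- ctrl.landmark_of(label, picture): "centre" ([column, row] in pixels: a listed point, or the origin of a listed thing).
The state is a dict: "clock": time; "joint_pos": joint angles; "qd": joint speeds; "effort": joint torques, N m; "eef_pos": TCP position; "eef_rot": TCP orientation; "ft_force": force on the tool from outside, world axes, zero at the start; "moment": the same for the moment, N m; "finger_gap": opening from 0.0 (shut) to 1.0 (fully open); "grip_force": force on a finger pad.
Only numpy, scipy, OpenCV 4.12 (cv2) and the standard library are available. Lean on these libraries where they do the work, as an engineer would, in place of code of your own. Each camera call takes 0.05 s, during which the arm holds its last target. There are 200 camera calls.

### The job

The finned module in the test cradle is finished and the module with the round can, waiting in the holding tray, is next: swap the two, so that each sits upright and flat down in the other's pocket (use the bare rubber mat to set one aside). Once both are in place, swing the cradle's clamp bar over and down until it lies fully home in its forked catch. Leave the other things on the bench where they are.

Things in the scene. Friction and masses are not known exactly. Their poses are not given: they have to be found in the camera images.
- finned: Finished module: black foot plate 60 x 44 x 10 mm (x, y, z) with an aluminium finned heat sink on it, 50 x 34 mm, fins along x, up to z = 44. Origin: centre of the underside; z up. Grip the heat sink across y (34 mm). 0.2 kg. Fits a pocket either way round.
- canned: Next module: the same black foot plate 60 x 44 x 10 mm with a smooth black block 40 x 34 mm (x, y) up to z = 32 and a round aluminium can, 30 dia, on top of that up to z = 44. Origin: centre of the underside; z up. Grip the block across y (34 mm). 0.2 kg. Fits a pocket either way round.
- cradle: Test cradle, fixed: aluminium plate 190 x 90 x 16 mm (from x = -75 to +115), pocket at its origin, steel hinge lugs 68 mm high at x = +92, forked catch at x = -58 (14 long, 32 wide over the fork, 62 high, its seat at 55). Origin on the bench under the pocket's centre.
- cradle_pocket (a point): Cradle's pocket. Pocket 66 x 50 mm (long side along its x), 9 mm deep with a 2 mm bevel at the mouth; the point is the centre of its floor, 7 mm above the bench; z up. Axes as the cradle's. At the start the finned module is in it.
- bar (a joint): Angle of the steel clamp bar about the cradle's hinge (parallel to the cradle's y): 0 = lying level in the catch, pi/2 = straight up, 2.0 = leaning back away from the catch (stop). Starts leaning back a little, its end about 230 mm above the bench (keep gripper and arm clear of it); a stiff hinge: stays where it is left, needs about 2 N at the tab.
- bar_hinge (a point): Hinge axis of the clamp bar, 60 mm above the bench, at x = +92 mm, y = 0 in the cradle's frame. The frame turns with the bar; the bar runs along its -x, 14 mm wide (y), 10 mm thick (z), 175 mm long to the tab's end. Closed, its underside passes 4 mm above a seated module.
- bar_tab (a point): Centre of the black tab at the free end of the clamp bar, 18 x 20 x 12 mm, 166 mm from the hinge axis; axes as bar_hinge.
- tray: Holding tray, fixed: grey plate 130 x 100 x 16 mm with the pocket in its middle and a 30 mm high rib along each short end (x = +-60). Origin on the bench under the pocket's centre.
- tray_pocket (a point): Tray's pocket. Pocket 66 x 50 mm (long side along its x), 9 mm deep with a 2 mm bevel at the mouth; the point is the centre of its floor, 7 mm above the bench; z up. Axes as the tray's. At the start the module with the round can is in it.
- mat: Bare rubber mat, fixed, 110 x 100 x 3 mm, between cradle and tray: room to set one module aside. Origin: centre of the underside, on the bench.
- jar: Bystander: small amber glass jar with white lid, 44 dia x 42 high mm. Origin: centre of the underside.
- spool: Bystander: grey solder spool standing on its flange, 60 dia x 40 high mm. Origin: centre of the underside.
- driver: Bystander: screwdriver lying down, 120 long mm, pointing away from the robot, out at the right side.
- cleaner: Bystander: dark steel tip-cleaner cup, 64 dia x 40 high mm. Origin: centre of the underside.
- meter: Bystander: grey hand multimeter lying flat, 150 x 75 x 36 mm. Origin: centre of the underside.
- board: Bystander: green circuit board lying flat, 90 x 70 x 4 mm. Origin: centre of the underside.
- coil: Bystander: copper coil, 40 dia x 25 high mm. Origin: centre of the underside.
Mind the look-alikes: they are no part of the job. Leave any purple look-alike of the canned alone.

How it is judged (in metres and radians):
On the way, in this order (a step that is already met when the one before it is completed fails the run):
1. both modules sit in each other's pockets while the clamp bar is still up (horizontal distance between canned and cradle_pocket below 0.008 m and z of canned in the frame of cradle_pocket between -0.004 and 0.003 m and angle between the x axis of canned and the x axis of cradle_pocket, either way round below 0.2 rad and angle between each of canned, finned's own z axis and vertical below 0.08 rad and horizontal distance between finned and tray_pocket below 0.008 m and z of finned in the frame of tray_pocket between -0.004 and 0.003 m and angle between the x axis of finned and the x axis of tray_pocket, either way round below 0.2 rad and value of joint bar above 0.5 rad), for 0.2 s.
2. the clamp bar lies home in its catch (value of joint bar below 0.04 rad), for 0.2 s.
At the end, for the whole second after the job is handed in: Can module in the cradle's pocket, finned module in the tray's: each within 8 mm of the pocket's centre, on its floor to 3 mm, upright to 0.08 rad, in line with the pocket to 0.2 rad (either way round), at rest; clamp bar within 0.04 rad of level in its catch (horizontal distance between canned and cradle_pocket below 0.008 m and z of canned in the frame of cradle_pocket between -0.004 and 0.003 m and angle between the x axis of canned and the x axis of cradle_pocket, either way round below 0.2 rad and angle between each of canned, finned's own z axis and vertical below 0.08 rad and horizontal distance between finned and tray_pocket below 0.008 m and z of finned in the frame of tray_pocket between -0.004 and 0.003 m and angle between the x axis of finned and the x axis of tray_pocket, either way round below 0.2 rad and value of joint bar below 0.04 rad and linear speed of each of canned, finned below 0.02 m/s); the robot touches nothing.
It fails at once if one of the bystanders (jar, spool, screwdriver, cup, multimeter, circuit board, coil) is shifted more than 25 mm (distance of any of jar, spool, driver, cleaner, meter, board, coil from where it was at the start of the episode above 0.025 m).
It also fails if it takes over 72 s, if anything falls off the work surface, if the arm or the gripper's body presses on something with over 40 N, if the wrist force passes 120 N, or if a joint passes its speed limit or range.

## Working session

There is one attempt and no reset: what is moved stays moved. The work goes in short steps, Python scripts to look and compute and a tool call to move; the robot and the scene stay as the last step left them, time stands still between calls to the robot, and variables do not carry over. Pictures are saved under pics/ and viewed, at most 10 in all, crops included, and the job is handed in when it is done.

Besides the shell and the picture viewer there is one more tool, called after "Emit:" as a command line: name --argument value ..., lists and objects as JSON in quotes. arm_command: Moves the arm, as the interface text tells. Its arguments: {"type":"object","properties":{"targets":{"type":"array","items":{"type":"number"}},"grip":{"type":"number"},"squeeze":{"type":"number"}},"required":["targets"]}

```bash
mkdir -p pics; ls; cat > h.py <<'E'
from station import ctrl
import numpy as np, cv2
def ray(im,px):
    f=240/np.tan(np.radians(im["vertical_fov"])/2); T=np.array(im["cam_to_world"])
    d=np.array([(px[0]-im["cx"])/f,-(px[1]-im["cy"])/f,-1.0]); return T[:3,3],T[:3,:3]@d
def at_z(im,px,z):
    o,d=ray(im,px); return o+d*(z-o[2])/d[2]
def proj(im,p):
    f=240/np.tan(np.radians(im["vertical_fov"])/2); T=np.array(im["cam_to_world"])
    c=T[:3,:3].T@(np.array(p,float)-T[:3,3]); return np.array([im["cx"]-f*c[0]/c[2],im["cy"]+f*c[1]/c[2]])
E
python3 - <<'E'
from h import *
np.set_printoptions(precision=1,suppress=True)
for n in("top","scene"):
    im=ctrl.get_image(n); cv2.imwrite(f"pics/{n}0.png",im["frame"][:,:,::-1])
    print(n,[k for k in im],im["vertical_fov"],np.array(im["cam_to_world"]).tolist())
    for l,z in [("finned",7),("canned",7),("cradle",0),("cradle_pocket",7),("tray",0),("tray_pocket",7),("mat",0),("bar_hinge",60),("bar_tab",230)]:
        for r in ctrl.landmark_of(l,im): print(l,round(r["conf"],2),np.array(r["centre"]),at_z(im,r["centre"],z)[:2])
E
```

```text
pics
top ['frame', 'vertical_fov', 'cx', 'cy', 'cam_to_world', 'shot'] 51.07969892589021 [[-0.020461701315215266, 0.9843891909906839, -0.17481201171542438, 360.49759024934383], [-0.9997732142058302, -0.01911389279735628, 0.009390381178340174, -24.589544069544743], [0.005902451679621625, 0.17496451000942426, 0.9845570482716235, 1123.505059693593], [0.0, 0.0, 0.0, 1.0]]
finned 0.96 [234.3 291.7] [457.9 163.5]
finned 0.27 [125.  267.8] [516.2 408. ]
canned 0.82 [385.4 277.9] [ 482.  -173.2]
canned 0.68 [413.3 346.6] [ 330.4 -227.8]
canned 0.62 [447. 245.] [ 553.9 -315.8]
canned 0.59 [403.5 213.9] [ 627.9 -220.8]
canned 0.49 [202.3 208.2] [650.1 238.5]
cradle 0.56 [234.  289.7] [463.  165.4]
cradle_pocket 0.66 [232.6 289.9] [462.  167.3]
cradle_pocket 0.64 [361.1 167.3] [ 740.9 -127.7]
cradle_pocket 0.5 [130.3 207.8] [654.1 402.6]
cradle_pocket 0.5 [459.6 188.8] [ 684.9 -353.3]
cradle_pocket 0.48 [385.6 280.1] [ 477.1 -173.5]
tray 0.88 [387.7 281. ] [ 475.7 -179. ]
tray 0.5 [363.3 165.1] [ 748.6 -133.6]
tray_pocket 0.66 [388.2 282.4] [ 471.8 -179.1]
mat 0.83 [303.  261.3] [524.1  10.5]
b
[... 461 characters left out ...]
], [0.0, 0.0, 0.0, 1.0]]
finned 0.74 [382.3 236.2] [475.5 158.2]
finned 0.68 [380.5 233.6] [464.9 156.6]
canned 0.83 [240.9 246.2] [ 461.8 -174.2]
canned 0.76 [218.  219.7] [ 345.6 -229.6]
canned 0.63 [173.7 282.1] [ 562.2 -315.9]
canned 0.28 [242.9 250.6] [ 478.8 -169.8]
cradle 0.87 [381.1 237.5] [471.2 156.9]
cradle_pocket 0.79 [383.8 232.1] [460.3 165.9]
tray 0.63 [246.  251.4] [ 474.1 -163.4]
tray_pocket 0.6 [241.  249.8] [ 475.2 -174.1]
tray_pocket 0.44 [242.8 246.3] [ 462.9 -169.8]
tray_pocket 0.25 [320.5 256.2] [525.9   2.3]
mat 0.87 [318.3 253.7] [508.  -0.]
bar_hinge 0.75 [406.1 235.7] [548.6 187.5]
bar_hinge 0.5 [104.2 272.6] [ 572.5 -439.3]
bar_tab 0.84 [426.4 182.9] [612.6 186.3]
```

```bash
python3 - <<'E'
import cv2
a=cv2.imread("pics/top0.png"); cv2.imwrite("pics/top0c.png",cv2.resize(a[130:400,90:490],None,fx=2,fy=2,interpolation=cv2.INTER_CUBIC))
b=cv2.imread("pics/scene0.png"); cv2.imwrite("pics/scene0c.png",cv2.resize(b[130:340,150:480],None,fx=2.4,fy=2.4,interpolation=cv2.INTER_CUBIC))
E
```

```text
(no output)
```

View pics/top0c.png

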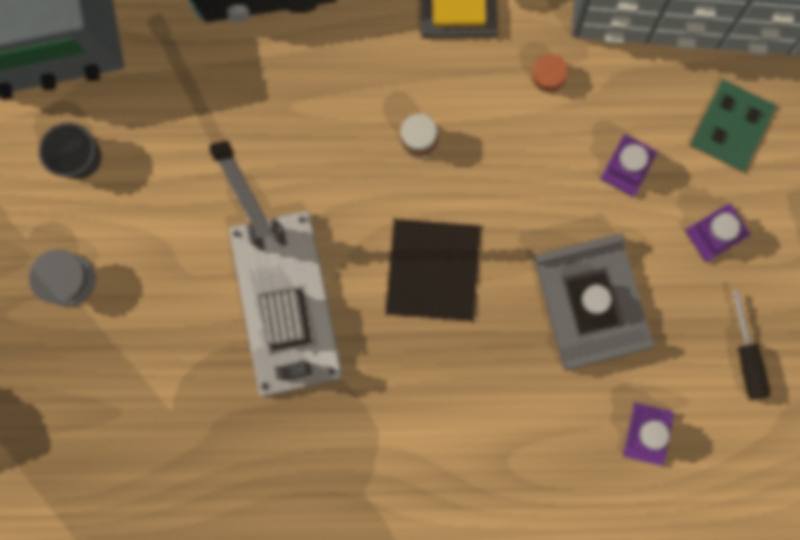

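View pics/scene0c.png

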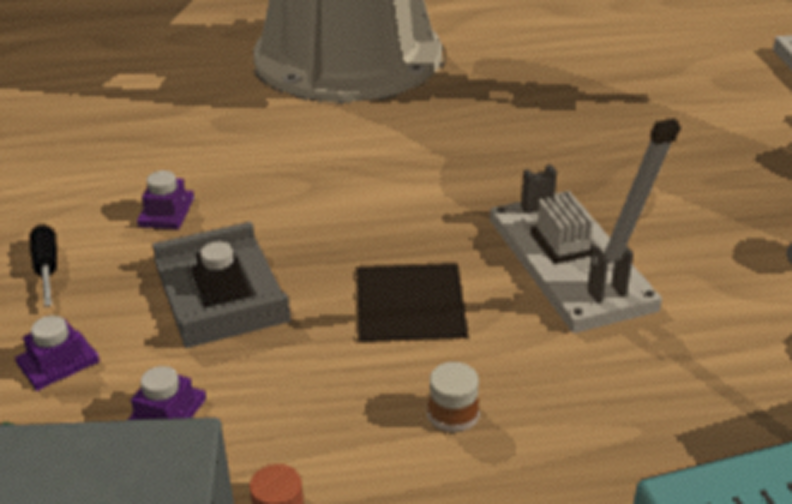

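The wanted module is the black one in the grey tray, top px (385,279) and scene px (241,246). The purple look-alikes, at top (413,347), (447,245) and (403,214), are ruled out by colour. The crop above confirms a black foot and block in the tray. Next I fit the poses by silhouette.

```bash
cat > fit.py <<'E'
from h import *
from scipy.optimize import minimize
S=4
def box(x0,x1,y0,y1,z0,z1): return np.array([[x,y,z] for x in(x0,x1) for y in(y0,y1) for z in(z0,z1)],float)
def barbox(th):
    p=box(-175,0,-7,7,-5,5); c,s=np.cos(th),np.sin(th)
    return np.c_[p[:,0]*c+p[:,2]*s+92, p[:,1], -p[:,0]*s+p[:,2]*c+60]
def fin(z=0): return [box(-30,30,-22,22,z,z+10),box(-25,25,-17,17,z+10,z+44)]
def can(z=0):
    a=np.linspace(0,6.3,24); cyl=np.array([[15*np.cos(t),15*np.sin(t),h] for t in a for h in(z+32,z+44)])
    return [box(-30,30,-22,22,z,z+10),box(-20,20,-17,17,z+10,z+32),cyl]
def finS(): return [box(-30,30,-22,22,16,17),box(-25,25,-17,17,16,51)]
def canS(): return [b if i else box(-30,30,-22,22,16,17) for i,b in enumerate(can(7))]
def cradle(th=None):
    b=[box(-75,115,-45,45,0,16),box(-65,-51,-16,16,16,62),box(84,100,-16,16,16,68)]
    if th is not None: b+= [barbox(th)]
    return b
def tray(): return [box(-65,65,-50,50,0,16),box(-65,-55,-50,50,0,30),box(55,65,-50,50,0,30)]
def render(im,boxes,p):
    m=np.zeros((480*S,640*S),np.uint8); c,s=np.cos(p[2]),np.sin(p[2]); R=np.array([[c,-s,0],[s,c,0],[0,0,1]])
    for b in boxes:
        q=b@R.T+[p[0],p[1],0]; px=np.array([proj(im,v) for v in q])
        h=cv2.convexHull(((px+.5)*S*16).round().astype(np.int32)); cv2.fillConvexPoly(m,h,1,shift=4)
    return cv2.resize(m.astype(np.float32),(640,480),interpolation=cv2.INTER_AREA)
def mask(im,label,p0):
    u=proj(im,[p0[0],p0[1],20]); best=None
    for r in ctrl.silhouettes(label,im):
        l,t,w,h=r["rect"]; d=np.hypot(l+w/2-u[0],t+h/2-u[1])
        if d<30 and (best is None or r["conf"]>best["conf"]): best=r
    return None if best is None else best["mask"].astype(np.float32)
def fit(ims,masks,boxes,p0):
    def cost(p):
        b=boxes(p); return sum(np.abs(render(i,b,p)-m).sum()/m.sum() for i,m in zip(ims,masks))/len(ims)
    n=len(p0); sim=np.array([p0]+[np.array(p0)+np.eye(n)[k]*(8 if k<2 else .12) for k in range(n)])
    r=minimize(cost,p0,method="Nelder-Mead",options=dict(initial_simplex=sim,xatol=.05,fatol=1e-5,maxiter=150))
    return r.x,r.fun
E
cat > m.py <<'E'
from fit import *
np.set_printoptions(precision=3,suppress=True)
ims=[ctrl.get_image("top"),ctrl.get_image("scene")]
def go(name,labels,boxes,p0):
    ms=[]
    for im in ims:
        a=[mask(im,l,p0) for l in labels]; ms.append(None if a[0] is None else np.max([x for x in a if x is not None],0))
    for s in([0,1],[0],[1]):
        if all(ms[i] is not None for i in s): print(name,s,*fit([ims[i] for i in s],[ms[i] for i in s],boxes,p0))
        else: print(name,s,"no mask")
go("cradle",["cradle","bar","finned"],lambda p:cradle(p[3])+finS(),[460,165,.19,1.8])
go("tray",["tray","canned"],lambda p:tray()+canS(),[474,-174,.27])
go("finned",["finned"],lambda p:finS(),[460,165,.19])
go("canned",["canned"],lambda p:canS(),[474,-174,.27])
go("mat",["mat"],lambda p:[box(-55,55,-50,50,0,3)],[515,4,0])
s=ctrl.get_state(); print(s["eef_pos"],s["eef_rot"],s["clock"])
E
python3 m.py
```

```text
cradle [0, 1] [461.093 165.062   0.199   1.871] 0.044237926602363586
cradle [0] [462.369 165.394   0.202   1.873] 0.03228987008333206
cradle [1] [460.046 165.224   0.198   1.874] 0.04613951966166496
tray [0, 1] [ 475.258 -172.064    0.225] 0.05908699333667755
tray [0] [ 476.006 -172.415    0.223] 0.03724724426865578
tray [1] [ 473.234 -172.387    0.222] 0.06917683035135269
finned [0, 1] [462.124 165.018   0.16 ] 0.07797440141439438
finned [0] [461.949 165.752   0.173] 0.06092964857816696
finned [1] [463.065 164.271   0.144] 0.08037340641021729
canned [0, 1] [ 474.583 -171.998    0.21 ] 0.12565478682518005
canned [0] [ 474.092 -171.816    0.228] 0.09662897884845734
canned [1] [ 475.465 -171.649    0.189] 0.14886364340782166
mat [0, 1] [515.073   4.173  -0.11 ] 0.0419267863035202
mat [0] [516.194   4.566  -0.104] 0.04060670733451843
mat [1] [514.059   4.18   -0.108] 0.03218482807278633
[225.293 582.957 214.564] [[-0.933  0.361 -0.   ]
 [ 0.361  0.933 -0.   ]
 [ 0.    -0.    -1.   ]] 1.9
```

```bash
cat > d.py <<'E'
import sys
from h import *
from scipy.spatial.transform import Rotation as Ro
# usage: d.py x y z yaw(of tool y minus 90deg) : turn first, then shift in the turned tool frame
def rep(x,y,z,yaw):
    s=ctrl.get_state(); R=np.array(s["eef_rot"]); p=np.array(s["eef_pos"])
    c,n=np.cos(yaw),np.sin(yaw); Rt=np.array([[-c,-n,0],[-n,c,0],[0,0,-1.]])
    print("clock",round(s["clock"],2),"pos",p.round(1),"gap",round(s["finger_gap"]*92,1),"F",np.round(s["ft_force"],1),"grip",round(s["grip_force"],1))
    print("rotvec",Ro.from_matrix(R.T@Rt).as_rotvec().round(4),"shift mm",(Rt.T@(np.array([x,y,z])-p)).round(1))
rep(*map(float,sys.argv[1:5]))
E
python3 d.py 462 165 120 .19
```

```text
clock 1.9 pos [225.3 583.  214.6] gap 91.6 F [ 0.  -0.5  0.2] grip 0.0
rotvec [-0.     -0.     -0.5588] shift mm [-153.5 -455.1   94.6]
```

Emit:
arm_command --targets '[0, 0, 0, 0, 0, -0.112, 0, 0, 0, 0, 0, -0.112, 0, 0, 0, 0, 0, -0.112, 0, 0, 0, 0, 0, -0.112, 0, 0, 0, 0, 0, -0.111]' --grip 1 --squeeze 30

```text
clock: 2.32
eef_pos: [225.3, 583.0, 214.6]
eef_rot: [[-0.981, -0.195, 0.0], [-0.195, 0.981, 0.0], [-0.0, 0.0, -1.0]]
ft_force: [0.5, 0.1, 0.2]
finger_gap: 0.999
grip_force: 0.0
```

Emit:
arm_command --targets '[-0.011, -0.0325, 0, 0, 0, 0, -0.011, -0.0325, 0, 0, 0, 0, -0.011, -0.0325, 0, 0, 0, 0, -0.011, -0.0325, 0, 0, 0, 0, -0.011, -0.0325, 0, 0, 0, 0, -0.011, -0.0325, 0, 0, 0, 0, -0.011, -0.0325, 0, 0, 0, 0]'

```text
clock: 2.9
eef_pos: [344.5, 372.7, 214.7]
eef_rot: [[-0.982, -0.189, 0.0], [-0.189, 0.982, 0.0], [-0.0, 0.0, -1.0]]
ft_force: [-0.3, 0.0, -0.8]
finger_gap: 1.006
grip_force: 0.0
```

Emit:
arm_command --targets '[-0.011, -0.0325, 0, 0, 0, 0, -0.011, -0.0325, 0, 0, 0, 0, -0.011, -0.0325, 0, 0, 0, 0, -0.011, -0.0325, 0, 0, 0, 0, -0.011, -0.0325, 0, 0, 0, 0, -0.011, -0.0325, 0, 0, 0, 0, -0.011, -0.0325, 0, 0, 0, 0, 0, 0, 0, 0, 0, 0]'

```text
clock: 3.57
eef_pos: [464.9, 161.2, 214.9]
eef_rot: [[-0.983, -0.186, 0.002], [-0.186, 0.983, -0.001], [-0.001, -0.002, -1.0]]
ft_force: [-0.0, -0.5, -0.4]
finger_gap: 1.002
grip_force: 0.0
```

```bash
python3 d.py 462 165 24 .19
```

```text
clock 3.57 pos [464.9 161.2 214.9] gap 92.2 F [-0.  -0.5 -0.4] grip 0.0
rotvec [-0.0016  0.0014 -0.0028] shift mm [  2.2   4.3 190.9]
```

Emit:
arm_command --targets '[0.0022, 0.0043, 0.023, 0, 0, 0, 0, 0, 0.028, 0, 0, 0, 0, 0, 0.028, 0, 0, 0, 0, 0, 0.028, 0, 0, 0, 0, 0, 0.028, 0, 0, 0, 0, 0, 0.025, 0, 0, 0, 0, 0, 0.02, 0, 0, 0, 0, 0, 0.012, 0, 0, 0]'

```text
clock: 4.23
eef_pos: [458.4, 169.0, 20.5]
eef_rot: [[-0.982, -0.189, -0.002], [-0.189, 0.982, -0.001], [0.002, -0.0, -1.0]]
ft_force: [-0.5, -1.2, -0.7]
finger_gap: 1.0
grip_force: 0.0
```

Emit:
arm_command --targets '[0, 0, 0, 0, 0, 0, 0, 0, 0, 0, 0, 0, 0, 0, 0, 0, 0, 0, 0, 0, 0, 0, 0, 0, 0, 0, 0, 0, 0, 0, 0, 0, 0, 0, 0, 0]' --grip -1

```text
clock: 4.73
eef_pos: [460.1, 169.3, 23.4]
eef_rot: [[-0.982, -0.189, 0.001], [-0.189, 0.982, 0.001], [-0.002, 0.0, -1.0]]
ft_force: [0.2, -0.3, -0.3]
finger_gap: 0.587
grip_force: 0.0
```

```bash
python3 d.py 462 165 22 .19
```

```text
clock 4.73 pos [460.1 169.3  23.4] gap 54.0 F [ 0.2 -0.3 -0.3] grip 0.0
rotvec [0.0002 0.0015 0.0002] shift mm [-1.  -4.6  1.4]
```

Emit:
arm_command --targets '[-0.001, -0.0046, 0.001, 0, 0, 0, 0, 0, 0, 0, 0, 0, 0, 0, 0, 0, 0, 0, 0, 0, 0, 0, 0, 0, 0, 0, 0, 0, 0, 0, 0, 0, 0, 0, 0, 0, 0, 0, 0, 0, 0, 0, 0, 0, 0, 0, 0, 0]'

```text
clock: 5.4
eef_pos: [461.6, 164.7, 21.7]
eef_rot: [[-0.982, -0.189, 0.0], [-0.189, 0.982, -0.0], [-0.0, -0.0, -1.0]]
ft_force: [0.3, -3.4, 4.5]
finger_gap: 0.368
grip_force: 30.0
```

```bash
python3 d.py 515 4 120 -.1
```

```text
clock 5.4 pos [461.6 164.7  21.7] gap 33.8 F [ 0.3 -3.4  4.5] grip 30.0
rotvec [-2.000e-04  2.000e-04  2.904e-01] shift mm [ -69.2 -154.5  -98.3]
```

Emit:
arm_command --targets '[0, 0, -0.008, 0, 0, 0, 0, 0, -0.015, 0, 0, 0, 0, 0, -0.025, 0, 0, 0, 0, 0, -0.025, 0, 0, 0, 0, 0, -0.012, 0, 0, 0, -0.003, -0.02, 0, 0, 0, 0, -0.004, -0.03, 0, 0, 0, 0, -0.004, -0.03, 0, 0, 0, 0]'

```text
clock: 6.07
eef_pos: [487.4, 88.2, 107.3]
eef_rot: [[-0.982, -0.191, 0.001], [-0.191, 0.982, 0.0], [-0.001, 0.0, -1.0]]
ft_force: [0.0, 0.4, -1.8]
finger_gap: 0.369
grip_force: 30.0
```

Emit:
arm_command --targets '[-0.004, -0.03, 0, 0, 0, 0, -0.004, -0.03, 0, 0, 0, 0, -0.003, -0.02, 0, 0, 0, 0, 0, -0.008, 0, 0, 0, 0, 0, 0, 0, 0, 0, 0, 0, 0, 0, 0, 0, 0, 0, 0, 0, 0, 0, 0, 0, 0, 0, 0, 0, 0]'

```text
clock: 6.73
eef_pos: [514.3, 5.1, 106.5]
eef_rot: [[-0.982, -0.19, -0.0], [-0.19, 0.982, 0.0], [0.0, 0.0, -1.0]]
ft_force: [-0.2, 0.3, -1.1]
finger_gap: 0.373
grip_force: 30.0
```

```bash
python3 d.py 515 4 18.5 .19
```

```text
clock 6.73 pos [514.3   5.1 106.5] gap 34.3 F [-0.2  0.3 -1.1] grip 30.0
rotvec [ 0.0003 -0.0004  0.0014] shift mm [-0.5 -1.2 88. ]
```

Emit:
arm_command --targets '[0, 0, 0.015, 0, 0, 0, 0, 0, 0.025, 0, 0, 0, 0, 0, 0.02, 0, 0, 0, 0, 0, 0.014, 0, 0, 0, 0, 0, 0.009, 0, 0, 0, 0, 0, 0.005, 0, 0, 0, 0, 0, 0, 0, 0, 0, 0, 0, 0, 0, 0, 0]'

```text
clock: 7.4
eef_pos: [515.1, 4.3, 18.9]
eef_rot: [[-0.982, -0.19, 0.0], [-0.19, 0.982, 0.0], [-0.0, -0.0, -1.0]]
ft_force: [0.4, -0.1, -0.6]
finger_gap: 0.367
grip_force: 30.0
```

Emit:
arm_command --targets '[0, 0, 0, 0, 0, 0, 0, 0, 0, 0, 0, 0, 0, 0, 0, 0, 0, 0]'

```text
clock: 7.65
eef_pos: [515.2, 4.0, 19.1]
eef_rot: [[-0.982, -0.189, 0.001], [-0.189, 0.982, -0.0], [-0.001, -0.0, -1.0]]
ft_force: [-0.1, 0.4, -1.1]
finger_gap: 0.368
grip_force: 30.0
```

Emit:
arm_command --targets '[0, 0, 0.001, 0, 0, 0, 0, 0, 0, 0, 0, 0, 0, 0, 0, 0, 0, 0]'

```text
clock: 7.9
eef_pos: [514.8, 3.9, 17.6]
eef_rot: [[-0.982, -0.189, 0.0], [-0.189, 0.982, -0.0], [-0.0, -0.0, -1.0]]
ft_force: [-0.6, -1.1, -1.7]
finger_gap: 0.368
grip_force: 30.0
```

Emit:
arm_command --targets '[0, 0, 0, 0, 0, 0, 0, 0, 0, 0, 0, 0, 0, 0, 0, 0, 0, 0, 0, 0, -0.02, 0, 0, 0, 0, 0, -0.025, 0, 0, 0, 0, 0, -0.025, 0, 0, 0, 0, 0, -0.02, 0, 0, 0, 0.01, -0.02, 0, 0, 0, -0.025]' --grip 1

```text
clock: 8.57
eef_pos: [512.4, -16.0, 111.6]
eef_rot: [[-0.977, -0.215, 0.007], [-0.215, 0.977, 0.001], [-0.007, -0.001, -1.0]]
ft_force: [0.8, -0.3, -0.1]
finger_gap: 0.924
grip_force: 0.0
```

Emit:
arm_command --targets '[0.013, -0.03, 0, 0, 0, 0, 0.013, -0.03, 0, 0, 0, 0, 0.013, -0.03, 0, 0, 0, 0, 0.013, -0.03, 0, 0, 0, 0, 0.011, -0.025, 0, 0, 0, 0, 0, 0, 0, 0, 0, 0, 0, 0, 0, 0, 0, 0, 0, 0, 0, 0, 0, 0]'

```text
clock: 9.23
eef_pos: [478.1, -172.4, 107.6]
eef_rot: [[-0.977, -0.213, -0.0], [-0.213, 0.977, 0.0], [-0.0, 0.0, -1.0]]
ft_force: [0.5, 0.3, -0.0]
finger_gap: 0.997
grip_force: 0.0
```

Emit:
arm_command --targets '[0, 0, 0, 0, 0, 0, 0, 0, 0, 0, 0, 0]'

```text
clock: 9.4
eef_pos: [478.4, -171.7, 107.6]
eef_rot: [[-0.977, -0.215, -0.0], [-0.215, 0.977, 0.0], [0.0, 0.0, -1.0]]
ft_force: [-0.2, -0.7, 0.1]
finger_gap: 1.001
grip_force: 0.0
```

```bash
python3 d.py 474.7 -172 20 .215
```

```text
clock 9.4 pos [ 478.4 -171.7  107.6] gap 92.0 F [-0.2 -0.7  0.1] grip 0.0
rotvec [ 0.0002 -0.0001  0.0016] shift mm [ 3.7  0.4 87.6]
```

Emit:
arm_command --targets '[0.0037, 0, 0.015, 0, 0, 0, 0, 0, 0.025, 0, 0, 0, 0, 0, 0.02, 0, 0, 0, 0, 0, 0.014, 0, 0, 0, 0, 0, 0.009, 0, 0, 0, 0, 0, 0.0045, 0, 0, 0, 0, 0, 0, 0, 0, 0, 0, 0, 0, 0, 0, 0]'

```text
clock: 10.07
eef_pos: [475.0, -173.3, 20.5]
eef_rot: [[-0.977, -0.214, 0.0], [-0.214, 0.977, -0.0], [-0.0, -0.0, -1.0]]
ft_force: [0.2, -0.3, 0.3]
finger_gap: 0.997
grip_force: 0.0
```

Emit:
arm_command --targets '[0, 0, 0, 0, 0, 0, 0, 0, 0, 0, 0, 0, 0, 0, 0, 0, 0, 0, 0, 0, 0, 0, 0, 0]' --grip -1

```text
clock: 10.4
eef_pos: [474.9, -173.6, 20.6]
eef_rot: [[-0.977, -0.213, 0.001], [-0.213, 0.977, -0.0], [-0.001, -0.0, -1.0]]
ft_force: [0.4, -1.0, 0.0]
finger_gap: 0.733
grip_force: 0.0
```

Emit:
arm_command --targets '[0, 0, 0, 0, 0, 0, 0, 0, 0, 0, 0, 0, 0, 0, 0, 0, 0, 0, 0, 0, 0, 0, 0, 0, 0, 0, 0, 0, 0, 0, 0, 0, 0, 0, 0, 0]'

```text
clock: 10.9
eef_pos: [474.5, -173.4, 20.1]
eef_rot: [[-0.977, -0.214, -0.0], [-0.214, 0.977, 0.0], [0.0, 0.0, -1.0]]
ft_force: [-0.7, 0.1, 0.2]
finger_gap: 0.365
grip_force: 30.0
```

```bash
python3 d.py 474.7 -172 20 .215;python3 d.py 461.3 165 110 .2
```

```text
clock 10.9 pos [ 474.5 -173.4   20.1] gap 33.6 F [-0.7  0.1  0.2] grip 30.0
rotvec [ 0.0001 -0.0001  0.0002] shift mm [-0.5  1.4  0.1]
clock 10.9 pos [ 474.5 -173.4   20.1] gap 33.6 F [-0.7  0.1  0.2] grip 30.0
rotvec [ 0.0001 -0.0001  0.0152] shift mm [-54.3 334.3 -89.9]
```

Emit:
arm_command --targets '[0, 0, -0.008, 0, 0, 0, 0, 0, -0.017, 0, 0, 0, 0, 0, -0.025, 0, 0, 0, 0, 0, -0.025, 0, 0, 0, 0, 0, -0.015, 0, 0, 0.015, -0.003, 0.02, 0, 0, 0, 0, -0.005, 0.03, 0, 0, 0, 0, -0.005, 0.03, 0, 0, 0, 0]' --squeeze 40

```text
clock: 11.57
eef_pos: [471.4, -92.1, 111.0]
eef_rot: [[-0.98, -0.197, 0.001], [-0.197, 0.98, -0.0], [-0.001, -0.0, -1.0]]
ft_force: [1.1, 0.2, -2.1]
finger_gap: 0.366
grip_force: 40.0
```

Emit:
arm_command --targets '[-0.005, 0.03, 0, 0, 0, 0, -0.005, 0.03, 0, 0, 0, 0, -0.005, 0.03, 0, 0, 0, 0, -0.005, 0.03, 0, 0, 0, 0, -0.005, 0.03, 0, 0, 0, 0, -0.005, 0.03, 0, 0, 0, 0, -0.005, 0.03, 0, 0, 0, 0, -0.003, 0.02, 0, 0, 0, 0]'

```text
clock: 12.23
eef_pos: [462.7, 142.8, 110.7]
eef_rot: [[-0.98, -0.2, 0.001], [-0.2, 0.98, 0.001], [-0.001, 0.0, -1.0]]
ft_force: [0.0, -0.4, -0.4]
finger_gap: 0.367
grip_force: 40.0
```

Emit:
arm_command --targets '[-0.002, 0.016, 0, 0, 0, 0, -0.001, 0.008, 0, 0, 0, 0, 0, 0, 0, 0, 0, 0, 0, 0, 0, 0, 0, 0, 0, 0, 0, 0, 0, 0, 0, 0, 0, 0, 0, 0]'

```text
clock: 12.73
eef_pos: [461.1, 163.6, 110.1]
eef_rot: [[-0.98, -0.198, -0.0], [-0.198, 0.98, -0.0], [0.0, -0.0, -1.0]]
ft_force: [0.5, 0.7, -1.2]
finger_gap: 0.365
grip_force: 40.0
```

```bash
python3 d.py 461.3 165 30 .2; python3 - <<'E'
from fit import *
np.set_printoptions(precision=2,suppress=True)
s=ctrl.get_state(); e=np.array(s["eef_pos"])
ims=[ctrl.get_image("top"),ctrl.get_image("scene")]
for i,im in enumerate(ims):
    cv2.imwrite(f"pics/h{i}.png",im["frame"][:,:,::-1])
    for l in("canned","cradle_pocket"):
        print(i,l,[(round(r["conf"],2),np.array(r["centre"]),at_z(im,r["centre"],e[2]-13.1 if l=="canned" else 7)) for r in ctrl.landmark_of(l,im)[:2]])
a=ims[1]["frame"][110:290,300:500,::-1]; cv2.imwrite("pics/h1c.png",cv2.resize(a,None,fx=3.3,fy=3.3,interpolation=cv2.INTER_CUBIC))
E
```

```text
clock 12.73 pos [461.1 163.6 110.1] gap 33.6 F [ 0.5  0.7 -1.2] grip 40.0
rotvec [-0.0002 -0.0002 -0.0009] shift mm [-0.5  1.3 80.1]
0 canned [(0.95, array([448.8, 245.3]), array([ 537.59, -296.  ,   97.01])), (0.75, array([411.6, 344.8]), array([ 336.41, -208.17,   97.01]))]
0 cradle_pocket [(0.91, array([234., 293.]), array([455.04, 164.17,   7.  ]))]
1 canned [(0.94, array([219.9, 302.3]), array([ 727.92, -203.46,   97.01])), (0.93, array([385.3, 199.1]), array([454.24, 163.38,  97.01]))]
1 cradle_pocket [(0.62, array([387.1, 231.9]), array([460.74, 173.9 ,   7.  ]))]
```

View pics/h1c.png

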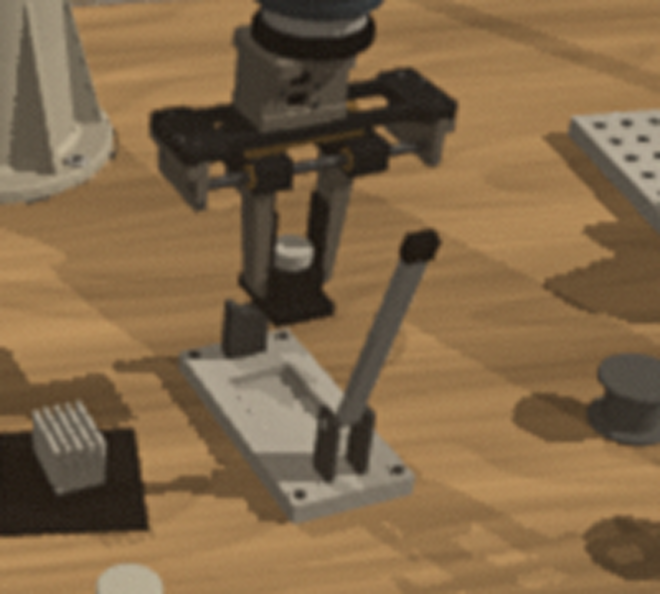

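The canned module is held upright above the empty cradle pocket (around px (390,228) in the full frame), and the finned module stands upright on the mat. I lower it now.

Emit:
arm_command --targets '[-0.0003, 0.0013, 0.012, 0, 0, 0, 0, 0, 0.022, 0, 0, 0, 0, 0, 0.018, 0, 0, 0, 0, 0, 0.012, 0, 0, 0, 0, 0, 0.008, 0, 0, 0, 0, 0, 0.004, 0, 0, 0, 0, 0, 0, 0, 0, 0, 0, 0, 0, 0, 0, 0]'

```text
clock: 13.7
eef_pos: [461.4, 166.0, 34.4]
eef_rot: [[-0.98, -0.199, 0.0], [-0.199, 0.98, 0.0], [-0.0, 0.0, -1.0]]
ft_force: [0.7, 0.5, -1.2]
finger_gap: 0.366
grip_force: 40.0
```

Emit:
arm_command --targets '[0, 0, 0.003, 0, 0, 0, 0, 0, 0.003, 0, 0, 0, 0, 0, 0.003, 0, 0, 0, 0, 0, 0.003, 0, 0, 0, 0, 0, 0, 0, 0, 0, 0, 0, 0, 0, 0, 0]'

```text
clock: 14.2
eef_pos: [461.0, 165.9, 21.9]
eef_rot: [[-0.98, -0.199, -0.0], [-0.199, 0.98, -0.0], [0.0, -0.0, -1.0]]
ft_force: [-0.4, 1.3, -1.6]
finger_gap: 0.365
grip_force: 40.0
```

```bash
python3 d.py 461.3 165 20.3 .2
```

```text
clock 14.2 pos [461.  165.9  21.9] gap 33.6 F [-0.4  1.3 -1.6] grip 40.0
rotvec [-0.0001 -0.0004  0.0002] shift mm [-0.2 -0.9  1.6]
```

Emit:
arm_command --targets '[0, 0, 0.0015, 0, 0, 0, 0, 0, 0, 0, 0, 0, 0, 0, 0, 0, 0, 0]'

```text
clock: 14.45
eef_pos: [461.1, 166.0, 20.6]
eef_rot: [[-0.98, -0.199, -0.0], [-0.199, 0.98, -0.0], [0.0, -0.0, -1.0]]
ft_force: [-0.1, -0.2, -1.0]
finger_gap: 0.367
grip_force: 40.0
```

Emit:
arm_command --targets '[0, 0, 0, 0, 0, 0, 0, 0, 0, 0, 0, 0, 0, 0, 0, 0, 0, 0, 0, 0, -0.02, 0, 0, 0, 0, 0, -0.025, 0, 0, 0, 0, 0, -0.025, 0, 0, 0, 0, 0, -0.02, 0, 0, 0, 0, 0, 0, 0, 0, 0.01]' --grip 1

```text
clock: 15.12
eef_pos: [463.5, 166.8, 114.2]
eef_rot: [[-0.982, -0.189, 0.006], [-0.189, 0.982, 0.002], [-0.006, 0.001, -1.0]]
ft_force: [0.9, -0.1, 0.4]
finger_gap: 0.924
grip_force: 0.0
```

Emit:
arm_command --targets '[-0.003, -0.025, 0, 0, 0, 0, -0.004, -0.034, 0, 0, 0, 0, -0.004, -0.034, 0, 0, 0, 0, -0.004, -0.034, 0, 0, 0, 0, -0.004, -0.03, 0, 0, 0, 0, -0.002, -0.012, 0, 0, 0, 0, 0, 0, 0, 0, 0, 0, 0, 0, 0, 0, 0, 0]'

```text
clock: 15.78
eef_pos: [513.2, 4.0, 110.0]
eef_rot: [[-0.982, -0.187, -0.001], [-0.187, 0.982, 0.0], [0.001, 0.001, -1.0]]
ft_force: [0.1, -0.1, -0.4]
finger_gap: 0.997
grip_force: 0.0
```

Emit:
arm_command --targets '[0, 0, 0, 0, 0, 0, 0, 0, 0, 0, 0, 0]'

```text
clock: 15.95
eef_pos: [513.1, 5.2, 110.3]
eef_rot: [[-0.982, -0.19, -0.001], [-0.19, 0.982, 0.0], [0.001, 0.0, -1.0]]
ft_force: [-0.1, -0.3, -0.1]
finger_gap: 0.996
grip_force: 0.0
```

```bash
python3 d.py 514.8 3.9 18 .19; python3 - <<'E'
from fit import *
np.set_printoptions(precision=2,suppress=True)
ims=[ctrl.get_image("scene")]
im=ims[0]
m=mask(im,"canned",[461,165]); print("canned",fit(ims,[m],lambda p:canS(),[461,165,.2])) if m is not None else print("no")
m=mask(im,"finned",[515,4]); print("finned",fit(ims,[m],lambda p:fin(3),[515,4,.19])) if m is not None else print("no")
a=im["frame"][110:290,280:480,::-1]; cv2.imwrite("pics/i1c.png",cv2.resize(a,None,fx=3.3,fy=3.3,interpolation=cv2.INTER_CUBIC))
E
```

```text
clock 15.95 pos [513.1   5.2 110.3] gap 91.6 F [-0.1 -0.3 -0.1] grip 0.0
rotvec [ 0.0003 -0.0006  0.0014] shift mm [-1.4 -1.6 92.3]
canned (array([462.11, 164.4 ,   0.14]), np.float64(0.07632488757371902))
finned (array([512.33,   4.03,   0.16]), np.float64(0.12183129042387009))
```

View pics/i1c.png

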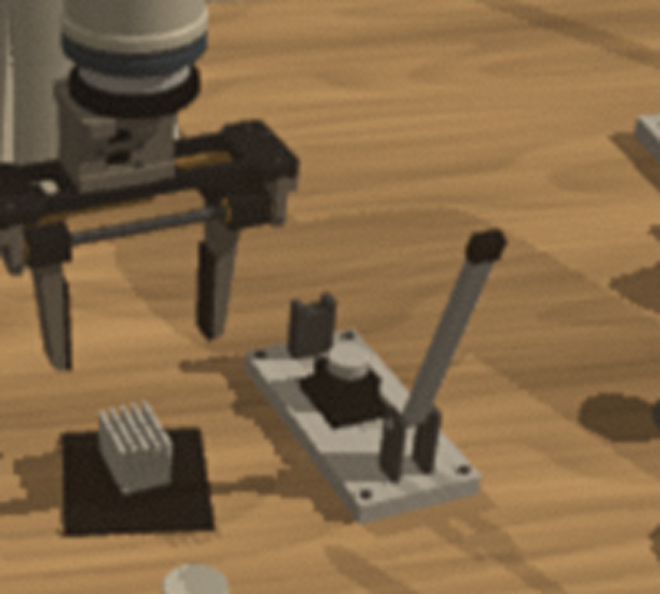

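The can module sits flat in the cradle pocket (around px (385,222)). The finned module stands on the mat under the open gripper, and I pick it up next.

Emit:
arm_command --targets '[-0.001, -0.0014, 0.015, 0, 0, 0, 0, 0, 0.025, 0, 0, 0, 0, 0, 0.02, 0, 0, 0, 0, 0, 0.015, 0, 0, 0, 0, 0, 0.011, 0, 0, 0, 0, 0, 0.006, 0, 0, 0, 0, 0, 0, 0, 0, 0, 0, 0, 0, 0, 0, 0]'

```text
clock: 16.77
eef_pos: [515.1, 3.0, 18.8]
eef_rot: [[-0.982, -0.189, 0.0], [-0.189, 0.982, 0.0], [-0.0, -0.0, -1.0]]
ft_force: [-0.4, -0.6, 0.1]
finger_gap: 1.0
grip_force: 0.0
```

Emit:
arm_command --targets '[0, 0, 0, 0, 0, 0, 0, 0, 0, 0, 0, 0, 0, 0, 0, 0, 0, 0, 0, 0, 0, 0, 0, 0]' --grip -1

```text
clock: 17.1
eef_pos: [515.3, 2.8, 19.1]
eef_rot: [[-0.982, -0.189, 0.001], [-0.189, 0.982, 0.0], [-0.001, -0.0, -1.0]]
ft_force: [-0.4, -0.5, 0.5]
finger_gap: 0.733
grip_force: 0.0
```

Emit:
arm_command --targets '[0, 0, 0, 0, 0, 0, 0, 0, 0, 0, 0, 0, 0, 0, 0, 0, 0, 0, 0, 0, 0, 0, 0, 0, 0, 0, 0, 0, 0, 0, 0, 0, 0, 0, 0, 0]'

```text
clock: 17.6
eef_pos: [514.9, 2.8, 18.6]
eef_rot: [[-0.982, -0.189, -0.0], [-0.189, 0.982, 0.0], [0.0, 0.0, -1.0]]
ft_force: [0.7, -0.1, 0.8]
finger_gap: 0.365
grip_force: 40.0
```

```bash
python3 d.py 475.2 -172.2 110 .224
```

```text
clock 17.6 pos [514.9   2.8  18.6] gap 33.6 F [ 0.7 -0.1  0.8] grip 40.0
rotvec [ 0.0001 -0.0001 -0.0339] shift mm [  77.6 -161.8  -91.4]
```

Emit:
arm_command --targets '[0, 0, -0.01, 0, 0, 0, 0, 0, -0.022, 0, 0, 0, 0, 0, -0.025, 0, 0, 0, 0, 0, -0.022, 0, 0, 0, 0, 0, -0.012, 0, 0, -0.034, 0.009, -0.02, 0, 0, 0, 0, 0.014, -0.03, 0, 0, 0, 0, 0.015, -0.03, 0, 0, 0, 0]'

```text
clock: 18.27
eef_pos: [495.8, -84.1, 110.6]
eef_rot: [[-0.974, -0.225, 0.001], [-0.225, 0.974, -0.0], [-0.001, -0.001, -1.0]]
ft_force: [0.6, -0.3, -1.9]
finger_gap: 0.372
grip_force: 40.0
```

Emit:
arm_command --targets '[0.015, -0.03, 0, 0, 0, 0, 0.013, -0.027, 0, 0, 0, 0, 0.008, -0.016, 0, 0, 0, 0, 0.004, -0.009, 0, 0, 0, 0, 0, 0, 0, 0, 0, 0, 0, 0, 0, 0, 0, 0, 0, 0, 0, 0, 0, 0, 0, 0, 0, 0, 0, 0]'

```text
clock: 18.93
eef_pos: [475.1, -171.4, 109.6]
eef_rot: [[-0.975, -0.224, -0.0], [-0.224, 0.975, 0.0], [0.0, 0.0, -1.0]]
ft_force: [0.5, 0.7, -1.9]
finger_gap: 0.366
grip_force: 40.0
```

```bash
python3 d.py 475.2 -172.4 22.6 .224
```

```text
clock 18.93 pos [ 475.1 -171.4  109.6] gap 33.7 F [ 0.5  0.7 -1.9] grip 40.0
rotvec [ 0.0003 -0.0001  0.0014] shift mm [ 0.1 -1.  87. ]
```

Emit:
arm_command --targets '[0, -0.0006, 0.012, 0, 0, 0, 0, 0, 0.022, 0, 0, 0, 0, 0, 0.018, 0, 0, 0, 0, 0, 0.012, 0, 0, 0, 0, 0, 0.006, 0, 0, 0, 0, 0, 0.003, 0, 0, 0, 0, 0, 0, 0, 0, 0, 0, 0, 0, 0, 0, 0]'

```text
clock: 19.6
eef_pos: [475.5, -173.0, 37.1]
eef_rot: [[-0.975, -0.223, 0.001], [-0.223, 0.975, -0.0], [-0.001, -0.0, -1.0]]
ft_force: [-0.2, 0.3, -1.1]
finger_gap: 0.366
grip_force: 40.0
```

Emit:
arm_command --targets '[0, 0, 0.003, 0, 0, 0, 0, 0, 0.003, 0, 0, 0, 0, 0, 0.003, 0, 0, 0, 0, 0, 0.003, 0, 0, 0, 0, 0, 0, 0, 0, 0, 0, 0, 0, 0, 0, 0]'

```text
clock: 20.1
eef_pos: [474.8, -173.1, 24.4]
eef_rot: [[-0.975, -0.222, -0.0], [-0.222, 0.975, 0.0], [0.0, 0.0, -1.0]]
ft_force: [0.8, -0.3, -1.8]
finger_gap: 0.366
grip_force: 40.0
```

```bash
python3 d.py 475.2 -172.4 22.8 .224
```

```text
clock 20.1 pos [ 474.8 -173.1   24.4] gap 33.7 F [ 0.8 -0.3 -1.8] grip 40.0
rotvec [ 0.0003 -0.0004  0.0001] shift mm [-0.5  0.6  1.6]
```

Emit:
arm_command --targets '[0, 0, 0.0015, 0, 0, 0, 0, 0, 0, 0, 0, 0, 0, 0, 0, 0, 0, 0]'

```text
clock: 20.35
eef_pos: [475.0, -173.1, 23.1]
eef_rot: [[-0.975, -0.222, -0.0], [-0.222, 0.975, 0.0], [0.0, 0.0, -1.0]]
ft_force: [-0.3, -0.1, -1.9]
finger_gap: 0.368
grip_force: 40.0
```

Emit:
arm_command --targets '[0, 0, 0, 0, 0, 0, 0, 0, 0, 0, 0, 0, 0, 0, 0, 0, 0, 0, 0, 0, -0.02, 0, 0, 0, 0, 0, -0.03, 0, 0, 0, 0, 0, -0.03, 0, 0, 0, 0, 0, -0.03, 0, 0, 0, 0, 0, -0.03, 0, 0, 0.024]' --grip 1

```text
clock: 21.02
eef_pos: [474.8, -173.0, 164.6]
eef_rot: [[-0.98, -0.199, 0.0], [-0.199, 0.98, -0.0], [-0.0, -0.0, -1.0]]
ft_force: [1.0, -0.2, -0.3]
finger_gap: 0.922
grip_force: 0.0
```

Emit:
arm_command --targets '[0, 0, -0.03, 0, 0, 0, 0, 0, -0.03, 0, 0, 0, 0, 0, -0.03, 0, 0, 0, 0, 0, -0.03, 0, 0, 0, 0, 0, -0.02, 0, 0, 0, 0, 0, 0, 0, 0, 0, 0, 0, 0, 0, 0, 0, 0, 0, 0, 0, 0, 0]'

```text
clock: 21.68
eef_pos: [474.5, -172.9, 302.2]
eef_rot: [[-0.98, -0.199, -0.001], [-0.199, 0.98, 0.0], [0.001, 0.001, -1.0]]
ft_force: [0.7, 0.2, 0.6]
finger_gap: 0.998
grip_force: 0.0
```

```bash
python3 d.py 600 193 300 .2; python3 - <<'E'
from fit import *
np.set_printoptions(precision=2,suppress=True)
im=ctrl.get_image("scene");im2=ctrl.get_image("top")
for i in(im,im2):
    m=mask(i,"canned",[461,165]); print("canned",fit([i],[m],lambda p:canS(),[461,165,.2])) if m is not None else print("no")
    m=mask(i,"finned",[475,-172]); print("finned",fit([i],[m],lambda p:finS(),[475,-172,.22])) if m is not None else print("no")
    print("tab",[(r["conf"],r["centre"]) for r in ctrl.landmark_of("bar_tab",i)])
    c=np.array([461.1,165.06]); 
    for th in(1.82,1.87,1.92):
        u=92-166*np.cos(th); print(th,proj(i,[c[0]+u*.98,c[1]+u*.199,60+166*np.sin(th)]))
a=im["frame"][130:330,180:480,::-1]; cv2.imwrite("pics/j.png",cv2.resize(a,None,fx=2.6,fy=2.6,interpolation=cv2.INTER_CUBIC))
E
```

```text
clock 21.68 pos [ 474.5 -172.9  302.2] gap 91.8 F [0.7 0.2 0.6] grip 0.0
rotvec [ 0.0006 -0.0008  0.0002] shift mm [-195.7  333.7    2.2]
canned (array([462.71, 164.08,   0.13]), np.float64(0.08083140850067139))
finned (array([ 477.61, -173.43,    0.2 ]), np.float64(0.0959821417927742))
tab [(0.72, [429.4, 181.6])]
1.82 [424.61 181.17]
1.87 [426.65 184.25]
1.92 [428.65 187.51]
canned (array([460.76, 165.12,   0.21]), np.float64(0.0546875))
no
tab [(0.92, [200.9, 207.6])]
1.82 [200.42 209.92]
1.87 [199.94 206.13]
1.92 [199.52 202.48]
```

View pics/j.png

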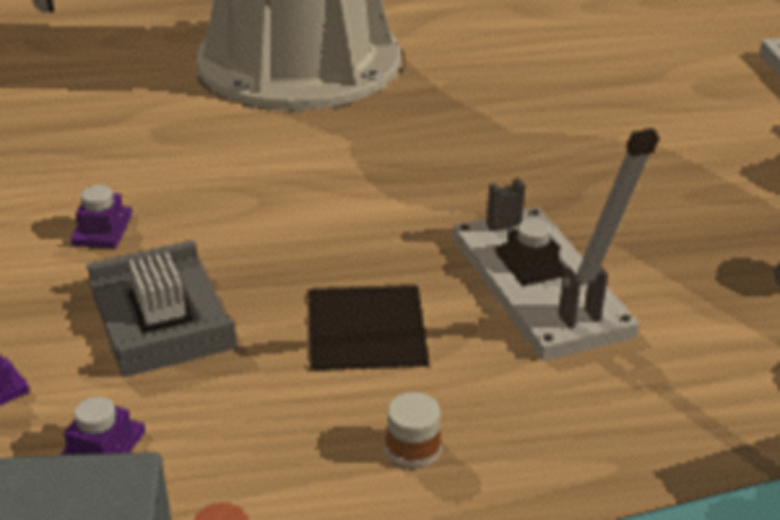

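Both modules are seated: finned in the tray (px (240,242)) and can in the cradle (px (385,222)). The bar is still up at about 1.86 rad, so I go over its tab.

Emit:
arm_command --targets '[-0.012, 0.02, 0, 0, 0, 0, -0.018, 0.03, 0, 0, 0, 0, -0.018, 0.03, 0, 0, 0, 0, -0.018, 0.03, 0, 0, 0, 0, -0.018, 0.03, 0, 0, 0, 0, -0.018, 0.03, 0, 0, 0, 0, -0.018, 0.03, 0, 0, 0, 0, -0.018, 0.03, 0, 0, 0, 0]'

```text
clock: 22.75
eef_pos: [564.8, 81.6, 303.0]
eef_rot: [[-0.98, -0.199, 0.0], [-0.199, 0.98, -0.0], [-0.0, -0.0, -1.0]]
ft_force: [0.5, 0.1, -0.5]
finger_gap: 0.998
grip_force: 0.0
```

Emit:
arm_command --targets '[-0.018, 0.03, 0, 0, 0, 0, -0.018, 0.03, 0, 0, 0, 0, -0.014, 0.028, 0, 0, 0, 0, -0.008, 0.016, 0, 0, 0, 0, 0, 0, 0, 0, 0, 0, 0, 0, 0, 0, 0, 0, 0, 0, 0, 0, 0, 0, 0, 0, 0, 0, 0, 0]'

```text
clock: 23.42
eef_pos: [600.4, 191.8, 303.2]
eef_rot: [[-0.98, -0.198, -0.0], [-0.198, 0.98, -0.0], [0.0, -0.0, -1.0]]
ft_force: [-0.9, -0.1, 0.3]
finger_gap: 0.996
grip_force: 0.0
```

```bash
python3 d.py 600 193 204 .2
```

```text
clock 23.42 pos [600.4 191.8 303.2] gap 91.6 F [-0.9 -0.1  0.3] grip 0.0
rotvec [-0.0004 -0.0003 -0.001 ] shift mm [ 0.2  1.3 99.2]
```

Emit:
arm_command --targets '[0, 0.001, 0.015, 0, 0, 0, 0, 0, 0.025, 0, 0, 0, 0, 0, 0.025, 0, 0, 0, 0, 0, 0.018, 0, 0, 0, 0, 0, 0.01, 0, 0, 0, 0, 0, 0.006, 0, 0, 0, 0, 0, 0, 0, 0, 0, 0, 0, 0, 0, 0, 0]' --squeeze 12

```text
clock: 24.08
eef_pos: [601.0, 193.9, 205.0]
eef_rot: [[-0.98, -0.198, 0.001], [-0.198, 0.98, 0.0], [-0.001, 0.0, -1.0]]
ft_force: [0.0, 0.4, 0.2]
finger_gap: 0.997
grip_force: 0.0
```

Emit:
arm_command --targets '[0, 0, 0, 0, 0, 0, 0, 0, 0, 0, 0, 0, 0, 0, 0, 0, 0, 0, 0, 0, 0, 0, 0, 0, 0, 0, 0, 0, 0, 0, 0, 0, 0, 0, 0, 0, 0, 0, 0, 0, 0, 0, 0, 0, 0, 0, 0, 0]' --grip -1

```text
clock: 24.75
eef_pos: [600.5, 194.2, 204.1]
eef_rot: [[-0.98, -0.199, -0.0], [-0.199, 0.98, -0.0], [0.0, -0.0, -1.0]]
ft_force: [-0.2, 0.6, -0.2]
finger_gap: 0.442
grip_force: 0.0
```

Emit:
arm_command --targets '[0, 0, 0, 0, 0, 0, 0, 0, 0, 0, 0, 0, 0, 0, 0, 0, 0, 0, 0, 0, 0, 0, 0, 0]'

```text
clock: 25.08
eef_pos: [600.6, 193.7, 204.1]
eef_rot: [[-0.98, -0.199, 0.0], [-0.199, 0.98, -0.001], [0.0, -0.001, -1.0]]
ft_force: [0.5, -3.7, 0.5]
finger_gap: 0.216
grip_force: 12.0
```

```bash
python3 d.py 600 193 204 .2; python3 - <<'E'
import numpy as np
from station import ctrl
# arc from the present grasp point, steps in tool x (=-cradle x) and tool z (down)
s=ctrl.get_state(); p=np.array(s["eef_pos"]); c,n=np.cos(.2),np.sin(.2)
u=(p[0]-461.1)*c+(p[1]-165.06)*n; h=p[2]+19; v=-(p[0]-461.1)*n+(p[1]-165.06)*c
r=np.hypot(92-u,h-60); th=np.arctan2(h-60,92-u); print("u,v,h",u,v,h,"r",r,"th",th)
N=24; t=np.linspace(th,0,N+1); U=92-r*np.cos(t); H=60+r*np.sin(t)
print(np.c_[t[1:],-np.diff(U),-np.diff(H)].round(2))
E
```

```text
clock 25.08 pos [600.6 193.7 204.1] gap 19.9 F [ 0.5 -3.7  0.5] grip 12.0
rotvec [-0.0009 -0.      0.0002] shift mm [ 0.7 -0.5  0.1]
u,v,h 142.38307443332684 0.3254051450564539 223.08683002645853 r 170.69202769149217 th 1.8704292078677367
[[ 1.79 12.85 -3.43]
 [ 1.71 13.08 -2.42]
 [ 1.64 13.23 -1.39]
 [ 1.56 13.29 -0.36]
 [ 1.48 13.28  0.68]
 [ 1.4  13.19  1.71]
 [ 1.32 13.02  2.73]
 [ 1.25 12.76  3.74]
 [ 1.17 12.43  4.72]
 [ 1.09 12.03  5.67]
 [ 1.01 11.55  6.59]
 [ 0.94 11.    7.47]
 [ 0.86 10.39  8.31]
 [ 0.78  9.71  9.09]
 [ 0.7   8.97  9.82]
 [ 0.62  8.18 10.49]
 [ 0.55  7.34 11.09]
 [ 0.47  6.45 11.63]
 [ 0.39  5.53 12.1 ]
 [ 0.31  4.57 12.49]
 [ 0.23  3.58 12.81]
 [ 0.16  2.57 13.05]
 [ 0.08  1.55 13.21]
 [ 0.    0.52 13.29]]
```

Gripped with a gap of 20 mm, the tab's width. I swing it along the arc.

Emit:
arm_command --targets '[0.0128, 0, -0.0034, 0, 0, 0, 0.0131, 0, -0.0024, 0, 0, 0, 0.0132, 0, -0.0014, 0, 0, 0, 0.0133, 0, -0.0004, 0, 0, 0, 0.0133, 0, 0.0007, 0, 0, 0, 0.0132, 0, 0.0017, 0, 0, 0, 0.013, 0, 0.0027, 0, 0, 0, 0.0128, 0, 0.0037, 0, 0, 0]'

```text
clock: 25.75
eef_pos: [498.0, 172.9, 203.2]
eef_rot: [[-0.98, -0.199, 0.002], [-0.199, 0.98, -0.0], [-0.002, -0.001, -1.0]]
ft_force: [3.5, -2.4, -2.6]
finger_gap: 0.216
grip_force: 12.0
```

Emit:
arm_command --targets '[0.0124, 0, 0.0047, 0, 0, 0, 0.012, 0, 0.0057, 0, 0, 0, 0.0116, 0, 0.0066, 0, 0, 0, 0.011, 0, 0.0075, 0, 0, 0, 0.0104, 0, 0.0083, 0, 0, 0, 0.0097, 0, 0.0091, 0, 0, 0, 0.009, 0, 0.0098, 0, 0, 0, 0.0082, 0, 0.0105, 0, 0, 0]'

```text
clock: 26.42
eef_pos: [415.5, 156.3, 140.7]
eef_rot: [[-0.98, -0.199, 0.002], [-0.199, 0.98, -0.0], [-0.002, -0.001, -1.0]]
ft_force: [4.2, -2.9, -1.5]
finger_gap: 0.213
grip_force: 12.0
```

Emit:
arm_command --targets '[0.0073, 0, 0.0111, 0, 0, 0, 0.0065, 0, 0.0116, 0, 0, 0, 0.0055, 0, 0.0121, 0, 0, 0, 0, 0, 0, 0, 0, 0, 0, 0, 0, 0, 0, 0, 0, 0, 0, 0, 0, 0]'

```text
clock: 26.92
eef_pos: [396.5, 152.5, 105.9]
eef_rot: [[-0.98, -0.199, 0.0], [-0.199, 0.98, -0.001], [0.0, -0.001, -1.0]]
ft_force: [3.2, -4.7, -2.5]
finger_gap: 0.215
grip_force: 12.0
```

```bash
python3 - <<'E'
import numpy as np
from station import ctrl
s=ctrl.get_state(); p=np.array(s["eef_pos"]); c,n=np.cos(.2),np.sin(.2)
u=(p[0]-461.1)*c+(p[1]-165.06)*n; h=p[2]+19; v=-(p[0]-461.1)*n+(p[1]-165.06)*c
print(s["clock"],"u,v,h",u,v,h,"r",np.hypot(92-u,h-60),"th",np.arctan2(h-60,92-u),s["ft_force"],s["finger_gap"],s["grip_force"])
E
```

```text
26.9167 u,v,h -65.8135824968042 0.48521132273608814 124.90241734962348 r 170.63836203591597 th 0.3901754470608797 [ 3.20123296 -4.69745626 -2.47914757] 0.2146928906378159 11.99938103556633
```

Tracking matches the arc (0.39 rad). I finish it, pressing slightly past level.

Emit:
arm_command --targets '[0.0046, 0, 0.0125, 0, 0, 0, 0.0036, 0, 0.0128, 0, 0, 0, 0.0026, 0, 0.0131, 0, 0, 0, 0.0015, 0, 0.0132, 0, 0, 0, 0.0005, 0, 0.0133, 0, 0, 0, 0, 0, 0.002, 0, 0, 0, 0, 0, 0.001, 0, 0, 0, 0, 0, 0, 0, 0, 0]'

```text
clock: 27.58
eef_pos: [384.4, 150.1, 38.6]
eef_rot: [[-0.98, -0.199, 0.0], [-0.199, 0.98, -0.0], [-0.0, -0.0, -1.0]]
ft_force: [0.3, -7.2, 7.3]
finger_gap: 0.215
grip_force: 12.0
```

Emit:
arm_command --targets '[0, 0, 0, 0, 0, 0, 0, 0, 0, 0, 0, 0, 0, 0, 0, 0, 0, 0, 0, 0, 0, 0, 0, 0]'

```text
clock: 27.92
eef_pos: [384.4, 150.1, 38.6]
eef_rot: [[-0.98, -0.199, 0.001], [-0.199, 0.98, -0.0], [-0.001, -0.0, -1.0]]
ft_force: [0.9, -6.0, 4.1]
finger_gap: 0.219
grip_force: 12.0
```

Emit:
arm_command --targets '[0, 0, 0, 0, 0, 0, 0, 0, 0, 0, 0, 0, 0, 0, 0, 0, 0, 0, 0, 0, 0, 0, 0, 0, 0, 0, 0, 0, 0, 0]' --grip 1

```text
clock: 28.33
eef_pos: [383.8, 150.4, 38.0]
eef_rot: [[-0.98, -0.199, -0.0], [-0.199, 0.98, 0.0], [0.0, 0.0, -1.0]]
ft_force: [-0.1, -0.7, 0.3]
finger_gap: 0.557
grip_force: 0.0
```

Emit:
arm_command --targets '[0, 0, -0.01, 0, 0, 0, 0, 0, -0.02, 0, 0, 0, 0, 0, -0.03, 0, 0, 0, 0, 0, -0.03, 0, 0, 0, 0, 0, -0.03, 0, 0, 0, 0, 0, -0.03, 0, 0, 0, 0, 0, 0, 0, 0, 0, 0, 0, 0, 0, 0, 0]'

```text
clock: 29.0
eef_pos: [384.8, 150.7, 189.3]
eef_rot: [[-0.98, -0.199, 0.003], [-0.199, 0.98, 0.001], [-0.004, 0.001, -1.0]]
ft_force: [-0.4, 0.1, -0.5]
finger_gap: 1.004
grip_force: 0.0
```

```bash
python3 - <<'E'
from fit import *
np.set_printoptions(precision=2,suppress=True)
im=ctrl.get_image("scene"); c=np.array([461.1,165.06])
print("tab",[(r["conf"],r["centre"]) for r in ctrl.landmark_of("bar_tab",im)[:1]])
for th in(0,.04,.1):
    u=92-166*np.cos(th); print(th,proj(im,[c[0]+u*.98,c[1]+u*.199,60+166*np.sin(th)]))
a=im["frame"][170:290,330:490,::-1]; cv2.imwrite("pics/k.png",cv2.resize(a,None,fx=5,fy=5,interpolation=cv2.INTER_CUBIC))
print(ctrl.get_state()["eef_pos"],ctrl.get_state()["clock"])
E
```

```text
tab [(0.96, [372.9, 196.0])]
0 [371.74 198.  ]
0.04 [371.94 195.72]
0.1 [372.34 192.38]
[383.18 150.04 187.2 ] 29.1
```

View pics/k.png

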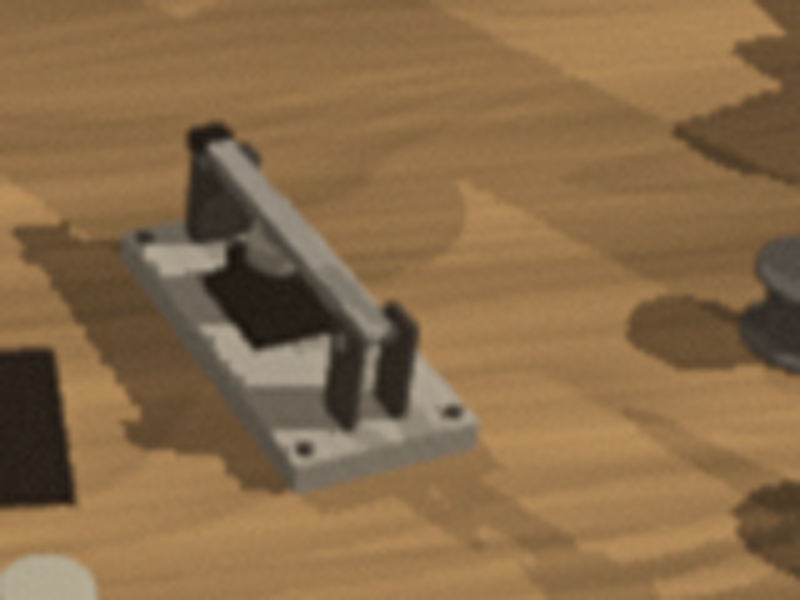

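The bar lies in the fork and the tab shows at about px (373,197). Whether it is within 0.04 rad is marginal from the picture, so I press it with closed fingers and read the height by touch.

Emit:
arm_command --targets '[-0.004, 0, 0, 0, 0, 0, 0, 0, 0.02, 0, 0, 0, 0, 0, 0.02, 0, 0, 0, 0, 0, 0.02, 0, 0, 0, 0, 0, 0.02, 0, 0, 0, 0, 0, 0.015, 0, 0, 0, 0, 0, 0, 0, 0, 0, 0, 0, 0, 0, 0, 0]' --grip -1

```text
clock: 29.77
eef_pos: [386.6, 150.6, 91.7]
eef_rot: [[-0.98, -0.199, -0.004], [-0.199, 0.98, -0.001], [0.004, -0.001, -1.0]]
ft_force: [-0.2, -0.4, 1.0]
finger_gap: 0.447
grip_force: 0.0
```

Emit:
arm_command --targets '[0, 0, 0, 0, 0, 0, 0, 0, 0, 0, 0, 0, 0, 0, 0, 0, 0, 0, 0, 0, 0, 0, 0, 0, 0, 0, 0, 0, 0, 0]'

```text
clock: 30.18
eef_pos: [388.1, 151.1, 93.5]
eef_rot: [[-0.98, -0.199, 0.001], [-0.199, 0.98, 0.0], [-0.001, 0.0, -1.0]]
ft_force: [-0.1, -0.3, 0.6]
finger_gap: 0.08
grip_force: 0.0
```

Emit:
arm_command --targets '[0, 0, 0.01, 0, 0, 0, 0, 0, 0.006, 0, 0, 0, 0, 0, 0.004, 0, 0, 0, 0, 0, 0.003, 0, 0, 0, 0, 0, 0.001, 0, 0, 0, 0, 0, 0, 0, 0, 0, 0, 0, 0, 0, 0, 0]'

```text
clock: 30.77
eef_pos: [387.8, 151.0, 69.0]
eef_rot: [[-0.98, -0.199, -0.0], [-0.199, 0.98, -0.0], [0.0, -0.0, -1.0]]
ft_force: [0.6, 0.4, 0.0]
finger_gap: 0.002
grip_force: 0.0
```

Emit:
arm_command --targets '[0, 0, 0.001, 0, 0, 0, 0, 0, 0.001, 0, 0, 0, 0, 0, 0.001, 0, 0, 0, 0, 0, 0.001, 0, 0, 0, 0, 0, 0, 0, 0, 0, 0, 0, 0, 0, 0, 0]'

```text
clock: 31.27
eef_pos: [387.9, 151.1, 65.9]
eef_rot: [[-0.98, -0.199, 0.0], [-0.199, 0.98, 0.0], [-0.0, 0.0, -1.0]]
ft_force: [-4.5, -1.9, 19.0]
finger_gap: 0.009
grip_force: 9.8
```

Firm contact (19 N) at z = 65.9 matches the closed tab's top at 66, so the bar is home. I back off.

Emit:
arm_command --targets '[0, 0, -0.006, 0, 0, 0, 0, 0, -0.02, 0, 0, 0, 0, 0, -0.03, 0, 0, 0, 0, 0, -0.03, 0, 0, 0, 0, 0, -0.03, 0, 0, 0, 0, 0, -0.02, 0, 0, 0, 0, 0, 0, 0, 0, 0, 0, 0, 0, 0, 0, 0]'

```text
clock: 31.93
eef_pos: [388.3, 151.3, 201.7]
eef_rot: [[-0.98, -0.199, 0.002], [-0.199, 0.98, 0.001], [-0.003, 0.0, -1.0]]
ft_force: [-0.6, -0.5, -0.2]
finger_gap: 0.001
grip_force: 0.0
```

Emit:
arm_command --targets '[0, 0, 0, 0, 0, 0, 0, 0, 0, 0, 0, 0, 0, 0, 0, 0, 0, 0, 0, 0, 0, 0, 0, 0]'

```text
clock: 32.27
eef_pos: [387.1, 150.8, 200.0]
eef_rot: [[-0.98, -0.199, -0.002], [-0.199, 0.98, -0.001], [0.002, -0.0, -1.0]]
ft_force: [0.0, -0.9, 0.4]
finger_gap: 0.008
grip_force: 0.0
```

```bash
python3 -c "
from station import ctrl
print(ctrl.finish_job())"
```

```text
the job is handed in; nothing more can be done
None
```

The job is handed in at about 32 s, with no verdict returned: the can module is in the cradle, the finned module is in the tray, and the clamp bar is home in its catch (checked by touch at z = 65.9 mm).

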